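Additive containers back on their drip trays

TASK

Clear up after weighing out: put each of the four capped white containers into the white drip tray whose inside has its own outline and size (wide round jar, narrow round bottle, square bottle, oblong bottle), standing upright and flat on the tray floor within the rim. Carry them upright and set them down gently rather than dropping them, and leave the steel beaker and the white dish standing where they are.

Things in the scene. Friction and masses are not known exactly. Their poses are not given: they have to be found in the camera images.
- jar_c (a point): The wide round jar: 62 mm diameter, 72 mm high, of which the top 17 mm is a 59 mm wide cap. White plastic with a black screw cap, closed, loose, upright on the bench, 0.07 to 0.25 kg. This point lies on its upright axis, half-way up; z up.
- vial_c (a point): The narrow round bottle: 42 mm diameter up to 58 mm height, then a shoulder and a 28 mm wide cap, 84 mm high in all. White plastic with a black screw cap, closed, loose, upright on the bench, 0.07 to 0.25 kg. This point lies on its upright axis, half-way up; z up.
- square_c (a point): The square bottle: body 50 x 50 mm, straight-sided up to 60 mm height, then a 30 mm wide round cap, 84 mm high in all. White plastic with a black screw cap, closed, loose, upright on the bench, 0.07 to 0.25 kg. This point lies on its upright axis, half-way up; z up, x and y square to its side faces.
- flask_c (a point): The oblong bottle: body 74 mm long (x) and 40 mm across (y), straight-sided up to 58 mm height, then a 24 mm wide round cap, 82 mm high in all. White plastic with a black screw cap, closed, loose, upright on the bench, 0.07 to 0.25 kg. This point lies on its upright axis, half-way up; z up, x along its length.
- tray_jar: The wide round drip tray, for the wide round jar: 78 mm inner diameter; fixed to the bench; white enamelled sheet steel, floor 3 mm thick, rim 4 mm thick and 11 mm high. Origin: centre of its underside, on the bench top; z up.
- tray_vial: The narrow round drip tray, for the narrow round bottle: 58 mm inner diameter; fixed to the bench; white enamelled sheet steel, floor 3 mm thick, rim 4 mm thick and 11 mm high. Origin: centre of its underside, on the bench top; z up.
- tray_square: The square drip tray, for the square bottle: 66 x 66 mm inside; fixed to the bench; white enamelled sheet steel, floor 3 mm thick, rim 4 mm thick and 11 mm high. Origin: centre of its underside, on the bench top; z up, x and y square to its sides.
- tray_flask: The oblong drip tray, for the oblong bottle: 90 mm (x) by 56 mm (y) inside; fixed to the bench; white enamelled sheet steel, floor 3 mm thick, rim 4 mm thick and 11 mm high. Origin: centre of its underside, on the bench top; z up, x along its length.
- beaker: Bystander: empty steel beaker, 66 mm wide, 85 mm high, loose. Origin: centre of its underside.
- dish: Bystander: empty white porcelain dish, 80 mm wide at the rim, 36 mm high, loose. Origin: centre of its underside.
Things that resemble listed ones, but are neither listed nor needed, are in the scene too. What is shaped like the tray_vial but yellow is not meant.

How it is judged:
By the outcome, as a careful person would: the job done as asked, in the order asked, and still so for the second after the job is handed in, with the robot touching nothing.
It also fails if it takes over 106 s, if anything falls off the work surface, if the arm or the gripper's body presses on something with over 40 N, if the wrist force passes 120 N, or if a joint passes its speed limit or range.

ROBOT

A 7-joint arm with a two-finger parallel gripper is mounted at the origin on the work surface. World frame = base frame: x ahead of the robot, y to its left, z up, the work surface at z = 0. Lengths are in m, angles in rad, forces in N, time in s.
With the tool pointing down it reaches from about 0.425 to 0.925 m from the base axis. Payload 6.8 kg.
Tool frame: the origin (TCP) lies on the mounting face of the last link; the fingertips stand 173 mm ahead of it and the grasp point (between the pads) lies 155 mm ahead of it; z points along the fingers, y is the line along which they close (so a half turn about z gives the same grasp; the last joint's range is limited). The gripper opens to 85 mm and grips with 20 to 120 N. Pads are 22 mm wide; open, the fingers measure 114 mm over their backs; the gripper's body (76 mm by 85 mm) begins 54 mm behind the grasp point. The pads swing forward as they close: fully open they stand 13 mm farther back than shut.
Start: joints at [-1.358, 0.477, 0.022, 1.555, -0.011, 1.109, -0.083], TCP at [0.213, 0.641, 0.405] pointing down, gripper open.
Joint ranges: [-2.96, 2.96], [-0.34, 2.1], [-1.41, 1.46], [0.24, 2.44], [-1.37, 4.51], [0.17, 1.92], [-2.96, 2.96]. Speed limits (rad/s): [2.39, 2.39, 3.14, 3.14, 3.14, 3.14, 3.14].

INTERFACE

Orientations are given as a rotation vector (axis times angle).
In Python, from bench import r gives the robot as it stands.
- The arm moves only by the tool carry_out, never from a script. Its argument "moves" is a list of rows, each a list of 5 numbers: the shift along the tool's x, y, z in m, then the turn about the tool's z in rad, then the finger opening in m, from 0 to 0.0854. In form: [[dx, dy, dz, roll, claw], ...]. A call has exactly 8 rows; each row is the pose to reach, as a shift and turn from the pose commanded when the call began, along the tool's axes at that moment; what a row does not reach only later rows make up. A row lasts 1/10 s, in which the tool goes at most 50 mm and 8.59 degrees, less where a joint would pass 70% of its speed; a pose out of reach is approached as far as the arm can. A call with a gripper value outside its range is refused whole. The fingers move at their own pace and stop on an object; "force" is the grip in N (left out, the last holds). Time passes only in rows, so rows that repeat a pose let the fingers close, or fill a call up. It gives the time, the measured TCP pose, the force, the opening and the grip force at its end, in the units of the state.
- r.get_obs(): the state, without advancing time (a new reading comes with each control period).
- r.grab_frame(name): name is "scene" or "top" or "wrist"; returns the picture (400x640x3 uint8, red, green, blue); there is no depth.
- r.calibration(name): a dict with "fx", "fy", "cx", "cy" (pixels), "rvec" (rotation vector, rad) and "tvec" (3), from world to camera coordinates, as OpenCV has them. Camera axes: x right, y down, z forward; pixel columns grow to the right and rows downward; lengths in m; the calibration is good to about 2 mm. A picture is of the moment at which its call begins: read the wrist's pose just before it. calibration takes no time and is no camera call; for the wrist camera it gives the pose at the moment of the call.
- r.hand_in(): hands the job in; it is judged then, once.
The state is a dict: "clock": time; "joints": joint angles; "qvel": joint speeds; "tau": joint torques, N m; "tcp_pos": TCP position; "orientation": TCP orientation; "contact_force": force on the tool from outside, world axes, zero at the start; "moment": the same for the moment, N m; "grip_width": finger opening in m; "gripper_force": force on a finger pad.
Only numpy, scipy, OpenCV 4.12 (cv2) and the standard library are available. Lean on these libraries where they do the work, as an engineer would, in place of code of your own. Each camera call takes 0.05 s, during which the arm holds its last target. There are 200 camera calls.

## Working session

There is one attempt and no reset: what is moved stays moved. The work goes in short steps, Python scripts to look and compute and a tool call to move; the robot and the scene stay as the last step left them, time stands still between calls to the robot, and variables do not carry over. Pictures are saved under pics/ and viewed, at most 14 in all, crops included, and the job is handed in when it is done.

Besides the shell and the picture viewer there is one more tool, called after "Request:" as name([rows], argument=value, ...), one row to a line, values as JSON. carry_out: Moves the arm, as the interface text tells. Its arguments: {"type":"object","properties":{"moves":{"type":"array","items":{"type":"array","items":{"type":"number"}}},"force":{"type":"number"}},"required":["moves"]}

```bash
mkdir -p pics; ls; python3 - <<'E'
from bench import r
import cv2
o=r.get_obs();print(o['clock'],o['tcp_pos'],o['orientation'],o['grip_width'])
for n in("top","scene"):
    c=r.calibration(n);print(n,c)
    cv2.imwrite(f"pics/{n}0.png",r.grab_frame(n)[:,:,::-1])
E
```

```text
pics
0.0 [0.21274614 0.64030424 0.40372524] [-5.01698963e-01 -3.10112209e+00  2.87228345e-03] 0.08520567019461424
top {'fx': 442.7737030191027, 'fy': 442.7737030191027, 'cx': 320.7506226802011, 'cy': 207.229564614772, 'rvec': array([ 2.1722386 , -2.15390093,  0.18341171]), 'tvec': array([-0.03667219,  0.4565614 ,  1.0753817 ])}
scene {'fx': 412.84726897335986, 'fy': 412.84726897335986, 'cx': 318.9634406909157, 'cy': 201.74982946090014, 'rvec': array([ 0.90651835,  2.55599738, -0.98976859]), 'tvec': array([ 0.37153888, -0.18240607,  1.43764009])}
```

View pics/top0.png

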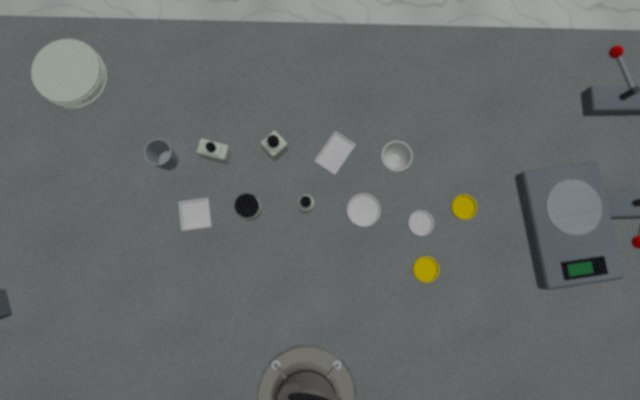

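View pics/scene0.png

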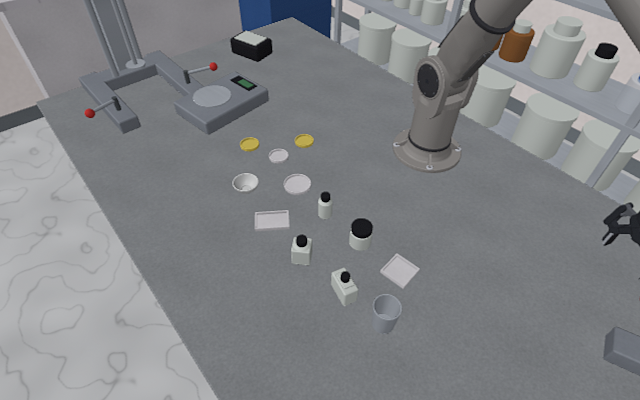

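The top view shows the jar at (247,205), flask (213,149), square bottle (274,144) and vial (307,202). The trays are square (195,214), oblong (335,152), wide round (363,210) and narrow round (421,222). The beaker is at (160,152) and the dish at (397,156). The scene view agrees, and the two yellow ones are decoys.

```bash
cat > h.py <<'E'
import cv2,numpy as np
def ray(c,uv,z):
    R,_=cv2.Rodrigues(np.array(c['rvec']));C=-R.T@c['tvec']
    p=np.atleast_2d(uv).astype(float)
    d=np.c_[(p[:,0]-c['cx'])/c['fx'],(p[:,1]-c['cy'])/c['fy'],np.ones(len(p))]@R
    return C+d*((z-C[2])/d[:,2])[:,None]
def blob(mask,uv,rad=30):
    n,l,s,cc=cv2.connectedComponentsWithStats(mask.astype(np.uint8))
    k=min((i for i in range(1,n) if s[i,4]>20),key=lambda i:np.hypot(*(cc[i]-uv)))
    cs,_=cv2.findContours((l==k).astype(np.uint8),cv2.RETR_EXTERNAL,cv2.CHAIN_APPROX_NONE)
    return max(cs,key=cv2.contourArea).reshape(-1,2)
def fit(P):  # minAreaRect in world mm: centre, sizes, angle of long side
    (c,s,a)=cv2.minAreaRect((P[:,:2]*1000).astype(np.float32))
    if s[0]<s[1]: s=s[::-1];a+=90
    return np.round(c,1),np.round(s,1),round((a+90)%180-90,1)
E
python3 - <<'E'
from bench import r
from h import *
c=r.calibration("top");im=cv2.imread("pics/top0.png")
hsv=cv2.cvtColor(im,cv2.COLOR_BGR2HSV);g=hsv[...,2]
dark=g<60;white=(g>150)&(hsv[...,1]<50)
for n,uv,z in(("jar",(247,205),.072),("vial",(306,201),.084),("square",(273,142),.084),("flask",(211,147),.082)):
    print(n,fit(ray(c,blob(dark,uv),z)))
for n,uv,z in(("square body",(276,150),.06),("flask body",(215,150),.058)):
    m=white|dark;print(n,fit(ray(c,blob(m,uv),z)))
for n,uv in(("tjar",(363,210)),("tvial",(421,222)),("tsq",(195,214)),("tfl",(335,152)),("dish",(397,156))):
    print(n,fit(ray(c,blob(white,uv),.011 if n!="dish" else .036)))
print("beaker approx",ray(c,(158,150),.085))
w=r.calibration("wrist");R,_=cv2.Rodrigues(w['rvec']);o=r.get_obs();T,_=cv2.Rodrigues(o['orientation'])
print(w['fx'],w['cx'],w['cy'],"cam in tool",T.T@(-R.T@w['tvec']-o['tcp_pos']),"\n",T.T@R.T,"\nT",T)
b=im[100:260,140:460];cv2.imwrite("pics/crop.png",cv2.resize(b,None,fx=2.5,fy=2.5))
E
```

```text
jar (array([454.8, 147.9]), array([53.6, 52.6]), 1.5)
vial (array([463. ,   6.4]), array([21.7, 19.1]), 0.7)
square (array([610.7,  86.9]), array([25.1, 21.8]), 1.1)
flask (array([595.2, 236.1]), array([17.7, 16.8]), 2.3)
square body (array([617.7,  88.9]), array([25.6, 22.3]), 1.1)
flask body (array([593.2, 218.3]), array([33., 27.]), -11.6)
tjar (array([ 452.7, -140.3]), array([75.7, 73.4]), 45.0)
tvial (array([ 420.7, -287.4]), array([54.3, 51.5]), -1.2)
tsq (array([439.4, 284.1]), array([68.8, 68.6]), 8.1)
tfl (array([602.2, -67.9]), array([88.7, 59.6]), -33.6)
dish (array([ 575. , -213.1]), array([40.4, 40.1]), -75.0)
beaker approx [[0.58388263 0.36005293 0.085     ]]
277.8191204040155 317.06168640916314 197.16298753491637 cam in tool [0.06963429 0.00040934 0.03072264] 
 [[ 2.86688781e-04 -9.62458218e-01 -2.71429727e-01]
 [ 9.99999909e-01  3.61712746e-04 -2.26374062e-04]
 [ 3.16055169e-04 -2.71429637e-01  9.62458234e-01]] 
T [[-9.48979093e-01  3.15338722e-01 -4.13218910e-04]
 [ 3.15338970e-01  9.48977715e-01 -1.62183905e-03]
 [-1.19293115e-04 -1.66939537e-03 -9.99998599e-01]]
```

Request:
carry_out([
  [-0.037,-0.031,0,0,0.085],
  [-0.074,-0.061,0,0,0.085],
  [-0.111,-0.092,0,0,0.085],
  [-0.149,-0.123,0,0,0.085],
  [-0.186,-0.153,0,0,0.085],
  [-0.223,-0.184,0,0,0.085],
  [-0.26,-0.215,0,0,0.085],
  [-0.297,-0.245,0,0,0.085],
], force=30)

```text
clock: 0.9
tcp_pos: [0.418, 0.3124, 0.4045]
orientation: [-0.502, -3.101, 0.0]
contact_force: [1.2, 0.4, 1.0]
grip_width: 0.085
gripper_force: 0.0
```

Request:
carry_out([
  [-0.037,-0.031,0,0,0.085],
  [-0.074,-0.061,0,0,0.085],
  [-0.111,-0.092,0,0,0.085],
  [-0.149,-0.123,0,0,0.085],
  [-0.149,-0.123,0,0,0.085],
  [-0.149,-0.123,0,0,0.085],
  [-0.149,-0.123,0,0,0.085],
  [-0.149,-0.123,0,0,0.085],
])

```text
clock: 1.7
tcp_pos: [0.5193, 0.1524, 0.4045]
orientation: [-0.497, -3.101, -0.0]
contact_force: [0.8, -0.1, 0.6]
grip_width: 0.085
gripper_force: 0.0
```

```bash
python3 - <<'E'
from bench import r
from h import *
import pickle
o=r.get_obs();print(o['clock'],o['tcp_pos'],o['orientation'],o['joints'],o['contact_force'])
c=r.calibration("wrist");im=r.grab_frame("wrist")[:,:,::-1];cv2.imwrite("pics/w1.png",im);pickle.dump(c,open("w1.pkl","wb"))
E
```

```text
1.7 [0.51930189 0.15239389 0.40448401] [-4.96976592e-01 -3.10131207e+00 -4.77660346e-04] [-0.61956984  0.25901088  0.26262562  1.89121338 -0.07975025  1.00178881
  0.930743  ] [ 0.75693995 -0.09775839  0.62888405]
```

View pics/w1.png

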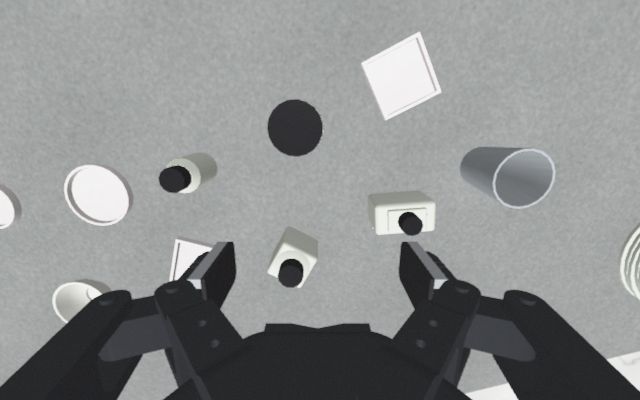

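The wrist view shows the jar cap at (295,128), vial cap (175,180), square bottle cap (290,272), flask cap (410,223), square tray (401,76), wide round tray (97,195) and the beaker on the right. I'll measure these and enlarge the two angular bottles.

```bash
python3 - <<'E'
from h import *
import pickle
c=pickle.load(open("w1.pkl","rb"));im=cv2.imread("pics/w1.png")
hsv=cv2.cvtColor(im,cv2.COLOR_BGR2HSV);g=hsv[...,2]
print(g[210,410],g[128,295],g[225,395],g[200,400],g[50,250],g[90,400],g[195,97])
dark=g<75;
m=dark.copy();m[290:]=0
for n,uv,z in(("jar",(295,128),.072),("vial",(173,180),.084),("square",(289,274),.084),("flask",(410,224),.082)):
    print(n,fit(ray(c,blob(m,uv),z)))
white=g>200
for n,uv in(("tsq",(401,76)),("tjar",(97,195))): print(n,[fit(ray(c,blob(white,uv),z)) for z in(.003,.011)])
cv2.imwrite("pics/w1c.png",cv2.resize(im[170:300,250:450],None,fx=4,fy=4,interpolation=cv2.INTER_CUBIC))
E
```

```text
227 51 240 147 168 243 243
jar (array([454.7, 148.9]), array([56.3, 56. ]), -18.2)
vial (array([464.1,  11.3]), array([33.6, 26. ]), 89.6)
square (array([608.4,  90.6]), array([35.8, 27.2]), -19.0)
flask (array([592.7, 238. ]), array([29.3, 21.2]), 27.9)
tsq [(array([438.6, 289. ]), array([77.4, 76.4]), -81.5), (array([438.9, 286.5]), array([75.7, 74.8]), -81.5)]
tjar [(array([ 455. , -148.3]), array([87.4, 86.1]), 71.8), (array([ 455. , -141.4]), array([85.6, 84.3]), 71.8)]
```

View pics/w1c.png

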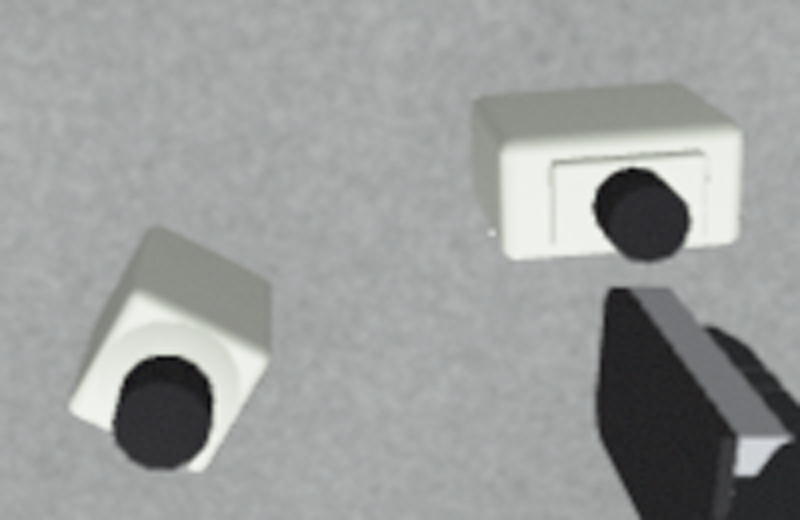

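The crop shows the square bottle's top-face corners at (147,292), (268,355), (203,470) and (72,410). The flask's are at (503,138), (740,130), (738,242) and (505,258).

```bash
cat >> h.py <<'E'
def go(x,y,z,ang=None):
    """shift in tool axes from now to world target (mm), tool y axis at world angle ang (deg, mod 180)"""
    from bench import r
    o=r.get_obs();T,_=cv2.Rodrigues(np.array(o['orientation']))
    d=T.T@(np.array([x,y,z])/1000-o['tcp_pos'])
    a=np.degrees(np.arctan2(T[1,1],T[0,1]))
    roll=0 if ang is None else -((ang-a+90)%180-90)
    print("t",o['clock'],"now",np.round(o['tcp_pos']*1000,1),"yang",round(a,1),"q7",round(o['joints'][6],2),"-> d",np.round(d,4),"roll deg",round(roll,1),"rad",round(np.radians(roll),3),"dist",round(np.linalg.norm(d),3))
E
python3 - <<'E'
from h import *
import pickle
c=pickle.load(open("w1.pkl","rb"))
for n,z,q in(("square",.06,[(147,292),(268,355),(203,470),(72,410)]),("flask",.058,[(503,138),(740,130),(738,242),(505,258)])):
    p=ray(c,np.array(q)/4+(250-.4,170-.4),z);print(n,np.round(p*1000)[:,:2].tolist(),fit(p),p.mean(0),[round(float(np.degrees(np.arctan2(*(p[(i+1)%4]-p[i])[1::-1]))),1) for i in range(4)])
go(593,230,330)
E
```

```text
square [[580.0, 93.0], [612.0, 122.0], [645.0, 89.0], [611.0, 56.0]] (array([611.6,  89.8]), array([47.8, 46.6]), -46.0) [0.61229344 0.08990267 0.06      ] [41.8, -45.3, -136.0, 130.3]
flask [[567.0, 210.0], [587.0, 277.0], [622.0, 270.0], [605.0, 201.0]] (array([594.7, 239.7]), array([71. , 38.6]), 76.1) [0.59529254 0.23932963 0.058     ] [73.8, -12.6, -103.9, 166.0]
t 1.75 now [519.4 152.3 404.6] yang 71.8 q7 0.93 -> d [-0.0457  0.0968  0.0746] roll deg 0 rad 0.0 dist 0.13
```

Request:
carry_out([
  [-0.011,0.026,0,0.148,0.085],
  [-0.022,0.053,0,0.296,0.085],
  [-0.034,0.08,0,0.444,0.085],
  [-0.045,0.106,0.01,0.592,0.085],
  [-0.045,0.106,0.035,0.74,0.085],
  [-0.045,0.106,0.06,0.888,0.085],
  [-0.045,0.106,0.085,1.036,0.085],
  [-0.045,0.106,0.11,1.184,0.085],
])

```text
clock: 2.55
tcp_pos: [0.5955, 0.2385, 0.2936]
orientation: [-2.151, -2.289, -0.0]
contact_force: [0.4, -0.4, -0.2]
grip_width: 0.0848
gripper_force: 0.0
```

Request:
carry_out([
  [0,0,0,0.14,0.085],
  [0,0,0,0.28,0.085],
  [0,0,0,0.322,0.085],
  [0,0,0.02,0.322,0.085],
  [0,0,0.02,0.322,0.085],
  [0,0,0.02,0.322,0.085],
  [0,0,0.02,0.322,0.085],
  [0,0,0.02,0.322,0.085],
])

```text
clock: 3.35
tcp_pos: [0.5964, 0.2373, 0.2755]
orientation: [2.487, 1.92, 0.002]
contact_force: [-0.4, 0.4, -0.7]
grip_width: 0.0849
gripper_force: 0.0
```

```bash
python3 - <<'E'
from bench import r
from h import *
go(595,239,195,-14.5)
import pickle
c=r.calibration("wrist");im=r.grab_frame("wrist")[:,:,::-1];cv2.imwrite("pics/w2.png",im);pickle.dump(c,open("w2.pkl","wb"))
E
```

```text
t 3.35 now [596.4 237.3 275.5] yang -14.7 q7 -0.4 -> d [ 0.0012 -0.0018  0.0805] roll deg -0.2 rad -0.003 dist 0.081
```

View pics/w2.png

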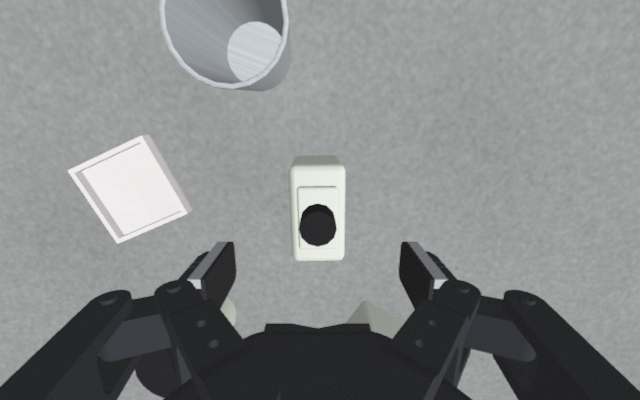

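The flask is centred between the fingers (318,214) and aligned with them, so I'll descend and grip.

Request:
carry_out([
  [0.001,-0.002,0.02,0,0.085],
  [0.001,-0.002,0.045,0,0.085],
  [0.001,-0.002,0.07,0,0.085],
  [0.001,-0.002,0.08,0,0.085],
  [0.001,-0.002,0.08,0,0.06],
  [0.001,-0.002,0.08,0,0.03],
  [0.001,-0.002,0.08,0,0.03],
  [0.001,-0.002,0.08,0,0.03],
], force=35)

```text
clock: 4.2
tcp_pos: [0.5953, 0.2387, 0.1963]
orientation: [2.487, 1.919, 0.004]
contact_force: [0.8, -0.9, 4.6]
grip_width: 0.04
gripper_force: 36.4
```

Request:
carry_out([
  [0,0,0,0,0.03],
  [0,0,0,0,0.03],
  [0,0,-0.01,0,0.03],
  [0,0,-0.03,0,0.03],
  [0,0,-0.055,0,0.03],
  [0,0,-0.08,0,0.03],
  [0,0,-0.105,0,0.03],
  [0,0,-0.13,0,0.03],
])

```text
clock: 5.0
tcp_pos: [0.5941, 0.2385, 0.3261]
orientation: [-2.487, -1.919, 0.001]
contact_force: [0.4, 0.4, -0.6]
grip_width: 0.0397
gripper_force: 35.7
```

```bash
python3 - <<'E'
from h import *
go(603,-73,320,56.4)
E
```

```text
t 5.0 now [594.1 238.5 326.1] yang -14.7 q7 -0.43 -> d [-0.2991  0.0875  0.0061] roll deg -71.1 rad -1.24 dist 0.312
```

```bash
python3 - <<'E'
from bench import r
from h import *
c=r.calibration("top");im=cv2.imread("pics/top0.png");hsv=cv2.cvtColor(im,cv2.COLOR_BGR2HSV);g=hsv[...,2]
print(g[240,300],g[152,335],g[210,363])
big=cv2.resize(g,None,fx=4,fy=4,interpolation=cv2.INTER_CUBIC)
for th in(115,130):
  for n,uv in(("tjar",(363,210)),("tvial",(421,222)),("tsq",(195,214)),("tfl",(335,152))):
    b=blob(big>th,np.array(uv)*4);print(th,n,fit(ray(c,(b+.5)/4-.5,.011)))
E
```

```text
105 161 165
115 tjar (array([ 455.6, -142.4]), array([90. , 89.5]), -36.5)
115 tvial (array([ 423.1, -290.1]), array([69.3, 68.9]), -1.2)
115 tsq (array([440.2, 285.3]), array([80.5, 80. ]), -81.5)
115 tfl (array([604.8, -68.7]), array([103.2,  70.6]), -33.8)
130 tjar (array([ 455.1, -142.2]), array([85.4, 85.1]), -89.5)
130 tvial (array([ 422.9, -289.2]), array([65.6, 64.1]), 2.8)
130 tsq (array([439.9, 285.3]), array([76.7, 75.6]), -81.6)
130 tfl (array([604.6, -68.7]), array([98.9, 66.2]), -33.7)
```

Request:
carry_out([
  [-0.02,0.006,0,-0.08,0.03],
  [-0.06,0.018,0,-0.22,0.03],
  [-0.105,0.032,0,-0.366,0.03],
  [-0.15,0.045,0,-0.512,0.03],
  [-0.195,0.059,0,-0.66,0.03],
  [-0.24,0.072,0,-0.806,0.03],
  [-0.275,0.083,0,-0.952,0.03],
  [-0.2946,0.0886,0,-1.1,0.03],
])

```text
clock: 5.8
tcp_pos: [0.6048, -0.0734, 0.3254]
orientation: [1.115, 2.936, -0.003]
contact_force: [0.5, 0.7, -1.7]
grip_width: 0.0398
gripper_force: 35.6
```

Request:
carry_out([
  [0,0,0,-0.07,0.03],
  [0,0,0,-0.14,0.03],
  [0,0,0.02,-0.14,0.03],
  [0,0,0.04,-0.14,0.03],
  [0,0,0.06,-0.14,0.03],
  [0,0,0.08,-0.14,0.03],
  [0,0,0.085,-0.14,0.03],
  [0,0,0.085,-0.14,0.03],
])

```text
clock: 6.6
tcp_pos: [0.6052, -0.0688, 0.2394]
orientation: [-0.908, -3.006, 0.001]
contact_force: [0.5, -0.5, -1.4]
grip_width: 0.0399
gripper_force: 35.7
```

```bash
python3 - <<'E'
from bench import r
from h import *
go(605,-69,199.5,56.3)
cv2.imwrite("pics/w3.png",r.grab_frame("wrist")[:,:,::-1])
E
```

```text
t 6.6 now [605.2 -68.8 239.4] yang 56.4 q7 1.17 -> d [ 0.     -0.0002  0.0399] roll deg 0.1 rad 0.001 dist 0.04
```

View pics/w3.png

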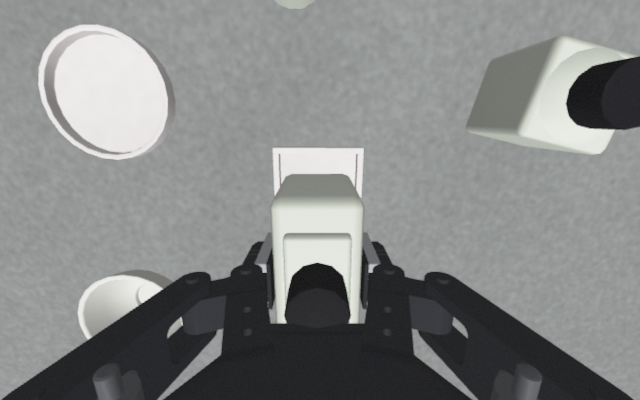

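The flask sits straight over its tray (rim at 273–363 wide, row 148), so I'll lower it and release.

Request:
carry_out([
  [0,0,0.012,0,0.03],
  [0,0,0.022,0,0.03],
  [0,0,0.03,0,0.03],
  [0,0,0.035,0,0.03],
  [0,0,0.038,0,0.03],
  [0,0,0.04,0,0.03],
  [0,0,0.04,0,0.03],
  [0,0,0.04,0,0.03],
])

```text
clock: 7.45
tcp_pos: [0.6057, -0.0689, 0.1999]
orientation: [0.908, 3.007, 0.0]
contact_force: [0.7, 0.0, -2.3]
grip_width: 0.0397
gripper_force: 35.7
```

Request:
carry_out([
  [0,0,0,0,0.045],
  [0,0,0,0,0.055],
  [0,0,0,0,0.065],
  [0,0,-0.01,0,0.07],
  [0,0,-0.035,0,0.085],
  [0,0,-0.07,0,0.085],
  [0,0,-0.105,0,0.085],
  [0,0,-0.13,0,0.085],
])

```text
clock: 8.25
tcp_pos: [0.6059, -0.0691, 0.333]
orientation: [0.908, 3.004, 0.001]
contact_force: [-0.1, 0.4, 0.6]
grip_width: 0.0846
gripper_force: 0.0
```

```bash
python3 - <<'E'
from h import *
go(612,90,280,45)
E
```

```text
t 8.25 now [605.9 -69.1 333. ] yang 56.4 q7 1.14 -> d [0.0832 0.1357 0.053 ] roll deg 11.4 rad 0.198 dist 0.168
```

Request:
carry_out([
  [0.02,0.033,0,0.06,0.085],
  [0.042,0.068,0,0.12,0.085],
  [0.063,0.102,0.01,0.18,0.085],
  [0.0832,0.1357,0.03,0.225,0.085],
  [0.0832,0.1357,0.053,0.225,0.085],
  [0.0832,0.1357,0.053,0.225,0.085],
  [0.0832,0.1357,0.053,0.225,0.085],
  [0.0832,0.1357,0.053,0.225,0.085],
])

```text
clock: 9.05
tcp_pos: [0.6121, 0.0886, 0.2783]
orientation: [1.243, 2.883, 0.001]
contact_force: [-0.7, -0.5, -0.2]
grip_width: 0.0849
gripper_force: 0.0
```

```bash
python3 - <<'E'
from bench import r
from h import *
go(612,90,195,43.5)
cv2.imwrite("pics/w4.png",r.grab_frame("wrist")[:,:,::-1])
E
```

```text
t 9.05 now [612.1  88.6 278.3] yang 43.3 q7 0.69 -> d [0.0012 0.0008 0.0833] roll deg -0.2 rad -0.003 dist 0.083
```

View pics/w4.png

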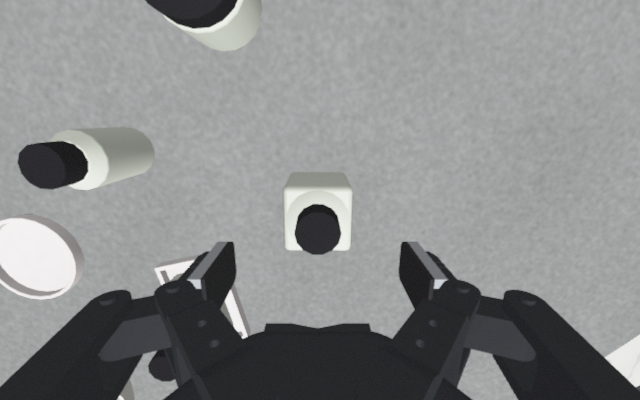

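The square bottle is centred (318,217) and square to the fingers.

Request:
carry_out([
  [0.001,0.001,0.025,0,0.085],
  [0.001,0.001,0.05,0,0.085],
  [0.001,0.001,0.075,0,0.085],
  [0.001,0.001,0.083,0,0.085],
  [0.001,0.001,0.083,0,0.065],
  [0.001,0.001,0.083,0,0.04],
  [0.001,0.001,0.083,0,0.04],
  [0.001,0.001,0.083,0,0.04],
])

```text
clock: 9.9
tcp_pos: [0.6124, 0.0915, 0.1954]
orientation: [1.24, 2.884, 0.003]
contact_force: [0.7, -0.2, 6.6]
grip_width: 0.0497
gripper_force: 38.0
```

Request:
carry_out([
  [0,0,0,0,0.04],
  [0,0,0,0,0.04],
  [0,0,-0.01,0,0.04],
  [0,0,-0.03,0,0.04],
  [0,0,-0.055,0,0.04],
  [0,0,-0.085,0,0.04],
  [0,0,-0.115,0,0.04],
  [0,0,-0.14,0,0.04],
])

```text
clock: 10.7
tcp_pos: [0.6113, 0.0916, 0.336]
orientation: [1.24, 2.886, 0.001]
contact_force: [-0.0, -0.7, -1.9]
grip_width: 0.0493
gripper_force: 37.2
```

```bash
python3 - <<'E'
from h import *
go(439.5,286,199,8.5)
E
```

```text
t 10.7 now [611.3  91.6 336. ] yang 43.5 q7 0.67 -> d [0.2593 0.0089 0.1369] roll deg 35.0 rad 0.611 dist 0.293
```

Request:
carry_out([
  [0.02,0.001,0,0.08,0.04],
  [0.055,0.002,0,0.17,0.04],
  [0.095,0.003,0,0.26,0.04],
  [0.135,0.005,0,0.35,0.04],
  [0.175,0.006,0,0.44,0.04],
  [0.215,0.007,0,0.53,0.04],
  [0.245,0.008,0,0.59,0.04],
  [0.259,0.009,0,0.611,0.04],
])

```text
clock: 11.5
tcp_pos: [0.4371, 0.2883, 0.3341]
orientation: [-2.047, -2.381, 0.0]
contact_force: [0.9, 0.6, -1.1]
grip_width: 0.0497
gripper_force: 37.3
```

Request:
carry_out([
  [0,0,0.02,0,0.04],
  [0,0,0.045,0,0.04],
  [0,0,0.07,0,0.04],
  [0,0,0.09,0,0.04],
  [0,0,0.1,0,0.04],
  [0,0,0.1,0,0.04],
  [0,0,0.1,0,0.04],
  [0,0,0.1,0,0.04],
])

```text
clock: 12.3
tcp_pos: [0.4402, 0.286, 0.2348]
orientation: [2.051, 2.379, 0.003]
contact_force: [-0.4, -0.2, -0.8]
grip_width: 0.0494
gripper_force: 37.3
```

```bash
python3 - <<'E'
from bench import r
from h import *
go(439.5,286,199,8.5)
cv2.imwrite("pics/w5.png",r.grab_frame("wrist")[:,:,::-1])
E
```

```text
t 12.3 now [440.2 286.  234.8] yang 8.5 q7 -0.28 -> d [ 0.     -0.0008  0.0358] roll deg -0.0 rad -0.0 dist 0.036
```

View pics/w5.png

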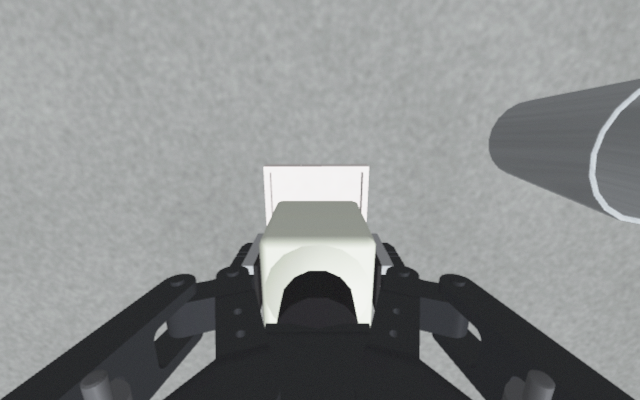

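The square bottle is centred over its tray (rim at 263–370), so I'll lower it and release.

Request:
carry_out([
  [0,0,0.012,0,0.04],
  [0,0,0.022,0,0.04],
  [0,0,0.028,0,0.04],
  [0,0,0.032,0,0.04],
  [0,0,0.034,0,0.04],
  [0,0,0.036,0,0.04],
  [0,0,0.036,0,0.04],
  [0,0,0.036,0,0.04],
])

```text
clock: 13.15
tcp_pos: [0.4398, 0.2856, 0.1984]
orientation: [-2.051, -2.379, 0.0]
contact_force: [-2.4, -2.3, 7.7]
grip_width: 0.0494
gripper_force: 38.3
```

Request:
carry_out([
  [0,0,0,0,0.055],
  [0,0,0,0,0.065],
  [0,0,0,0,0.075],
  [0,0,-0.01,0,0.08],
  [0,0,-0.035,0,0.085],
  [0,0,-0.07,0,0.085],
  [0,0,-0.105,0,0.085],
  [0,0,-0.12,0,0.085],
])

```text
clock: 13.95
tcp_pos: [0.4407, 0.2859, 0.3213]
orientation: [2.051, 2.379, 0.007]
contact_force: [-0.2, -0.5, 0.4]
grip_width: 0.0852
gripper_force: 0.0
```

```bash
python3 - <<'E'
from h import *
go(455,149,280,18)
E
```

```text
t 13.95 now [440.7 285.9 321.3] yang 8.4 q7 -0.35 -> d [-0.1376 -0.0061  0.0409] roll deg -9.6 rad -0.167 dist 0.144
```

Request:
carry_out([
  [-0.03,-0.001,0,0,0.085],
  [-0.065,-0.003,0,0,0.085],
  [-0.1,-0.005,0,0,0.085],
  [-0.1376,-0.006,0,0,0.085],
  [-0.1376,-0.006,0.02,0,0.085],
  [-0.1376,-0.006,0.04,0,0.085],
  [-0.1376,-0.006,0.04,0,0.085],
  [-0.1376,-0.006,0.04,0,0.085],
])

```text
clock: 14.75
tcp_pos: [0.4542, 0.1488, 0.2782]
orientation: [-2.051, -2.379, 0.0]
contact_force: [-0.6, 0.4, 0.1]
grip_width: 0.0849
gripper_force: 0.0
```

```bash
python3 - <<'E'
from bench import r
from h import *
go(455,149,193)
c=r.calibration("wrist");im=r.grab_frame("wrist")[:,:,::-1];cv2.imwrite("pics/w6.png",im)
E
```

```text
t 14.75 now [454.2 148.8 278.2] yang 8.5 q7 -0.06 -> d [0.0001 0.0008 0.0852] roll deg 0 rad 0.0 dist 0.085
```

View pics/w6.png

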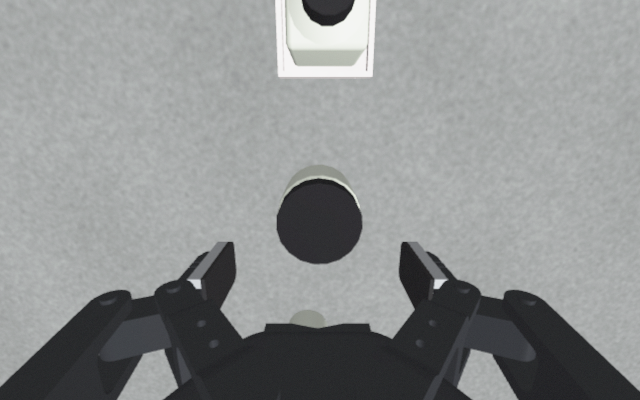

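The jar is centred (319,221), and the square bottle stands in its tray above it. Next I grip the jar.

Request:
carry_out([
  [0,0.001,0.025,0,0.085],
  [0,0.001,0.05,0,0.085],
  [0,0.001,0.075,0,0.085],
  [0,0.001,0.085,0,0.085],
  [0,0.001,0.085,0,0.07],
  [0,0.001,0.085,0,0.052],
  [0,0.001,0.085,0,0.052],
  [0,0.001,0.085,0,0.052],
])

```text
clock: 15.6
tcp_pos: [0.4556, 0.1491, 0.1938]
orientation: [2.051, 2.379, 0.003]
contact_force: [-0.7, -0.8, 6.0]
grip_width: 0.0612
gripper_force: 39.1
```

Request:
carry_out([
  [0,0,0,0,0.052],
  [0,0,0,0,0.052],
  [0,0,-0.01,0,0.052],
  [0,0,-0.03,0,0.052],
  [0,0,-0.055,0,0.052],
  [0,0,-0.085,0,0.052],
  [0,0,-0.115,0,0.052],
  [0,0,-0.14,0,0.052],
])

```text
clock: 16.4
tcp_pos: [0.455, 0.1486, 0.3348]
orientation: [2.051, 2.379, 0.002]
contact_force: [-0.0, 0.5, -2.2]
grip_width: 0.061
gripper_force: 39.3
```

```bash
python3 - <<'E'
from h import *
go(455,-142,197)
E
```

```text
t 16.4 now [455.  148.6 334.8] yang 8.5 q7 -0.12 -> d [-0.2876 -0.0429  0.1376] roll deg 0 rad 0.0 dist 0.322
```

Request:
carry_out([
  [-0.02,-0.003,0,0,0.052],
  [-0.06,-0.009,0,0,0.052],
  [-0.105,-0.016,0,0,0.052],
  [-0.15,-0.022,0,0,0.052],
  [-0.195,-0.029,0,0,0.052],
  [-0.24,-0.036,0,0,0.052],
  [-0.272,-0.041,0,0,0.052],
  [-0.2876,-0.043,0,0,0.052],
])

```text
clock: 17.2
tcp_pos: [0.454, -0.1453, 0.3335]
orientation: [2.056, 2.374, -0.0]
contact_force: [0.0, 0.2, -1.6]
grip_width: 0.0612
gripper_force: 39.2
```

Request:
carry_out([
  [0,0,0.02,0,0.052],
  [0,0,0.045,0,0.052],
  [0,0,0.07,0,0.052],
  [0,0,0.09,0,0.052],
  [0,0,0.1,0,0.052],
  [0,0,0.1,0,0.052],
  [0,0,0.1,0,0.052],
  [0,0,0.1,0,0.052],
])

```text
clock: 18.0
tcp_pos: [0.4555, -0.142, 0.2338]
orientation: [2.05, 2.378, 0.002]
contact_force: [-0.1, 0.2, -1.0]
grip_width: 0.061
gripper_force: 39.2
```

```bash
python3 - <<'E'
from bench import r
from h import *
go(455,-142,197)
cv2.imwrite("pics/w7.png",r.grab_frame("wrist")[:,:,::-1])
E
```

```text
t 18.0 now [ 455.5 -142.   233.8] yang 8.5 q7 0.71 -> d [ 0.0001 -0.0006  0.0368] roll deg 0 rad 0.0 dist 0.037
```

View pics/w7.png

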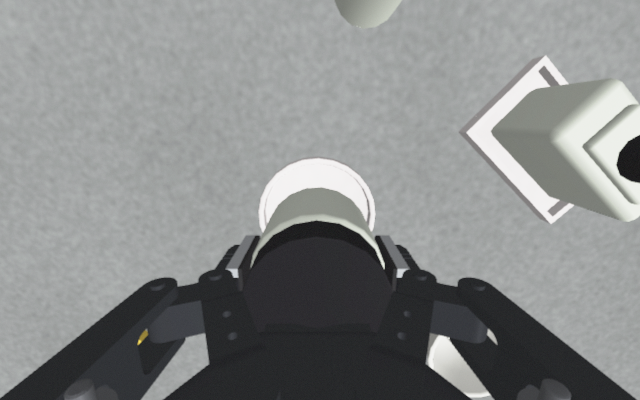

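The jar is centred over the wide round tray (rim at 259–375), and the flask stands upright in its tray on the right.

Request:
carry_out([
  [0,0,0.012,0,0.052],
  [0,0,0.022,0,0.052],
  [0,0,0.028,0,0.052],
  [0,0,0.032,0,0.052],
  [0,0,0.034,0,0.052],
  [0,0,0.036,0,0.052],
  [0,0,0.0365,0,0.052],
  [0,0,0.0365,0,0.052],
])

```text
clock: 18.85
tcp_pos: [0.4549, -0.1421, 0.1968]
orientation: [-2.051, -2.379, -0.001]
contact_force: [-3.2, 0.5, 8.0]
grip_width: 0.0609
gripper_force: 40.1
```

Request:
carry_out([
  [0,0,0,0,0.066],
  [0,0,0,0,0.074],
  [0,0,0,0,0.08],
  [0,0,-0.01,0,0.085],
  [0,0,-0.035,0,0.085],
  [0,0,-0.07,0,0.085],
  [0,0,-0.105,0,0.085],
  [0,0,-0.12,0,0.085],
])

```text
clock: 19.65
tcp_pos: [0.4556, -0.1425, 0.3194]
orientation: [2.05, 2.376, 0.004]
contact_force: [0.1, -0.1, -0.8]
grip_width: 0.0848
gripper_force: 0.0
```

```bash
python3 - <<'E'
from h import *
go(464,8,280)
E
```

```text
t 19.65 now [ 455.6 -142.5  319.4] yang 8.4 q7 0.58 -> d [0.1477 0.0303 0.0394] roll deg 0 rad 0.0 dist 0.156
```

Request:
carry_out([
  [0.03,0.006,0,0,0.085],
  [0.07,0.014,0,0,0.085],
  [0.11,0.022,0,0,0.085],
  [0.1477,0.03,0,0,0.085],
  [0.1477,0.03,0.02,0,0.085],
  [0.1477,0.03,0.04,0,0.085],
  [0.1477,0.03,0.04,0,0.085],
  [0.1477,0.03,0.04,0,0.085],
])

```text
clock: 20.45
tcp_pos: [0.4629, 0.0083, 0.2767]
orientation: [-2.052, -2.379, 0.001]
contact_force: [0.4, -0.7, 1.1]
grip_width: 0.0852
gripper_force: 0.0
```

```bash
python3 - <<'E'
from bench import r
from h import *
go(464,8,195)
c=r.calibration("wrist");im=r.grab_frame("wrist")[:,:,::-1];cv2.imwrite("pics/w8.png",im)
for v in(195,200,205,210,215,220,225,230): print(v,np.round(ray(c,(318,v),.084)[0]*1000,1))
E
```

```text
t 20.45 now [462.9   8.3 276.7] yang 8.4 q7 0.29 -> d [-0.0004  0.0011  0.0817] roll deg 0 rad 0.0 dist 0.082
195 [459.2  33.1  84. ]
200 [459.7  30.   84. ]
205 [460.1  26.9  84. ]
210 [460.6  23.7  84. ]
215 [461.1  20.5  84. ]
220 [461.6  17.2  84. ]
225 [462.1  13.9  84. ]
230 [462.6  10.6  84. ]
```

View pics/w8.png

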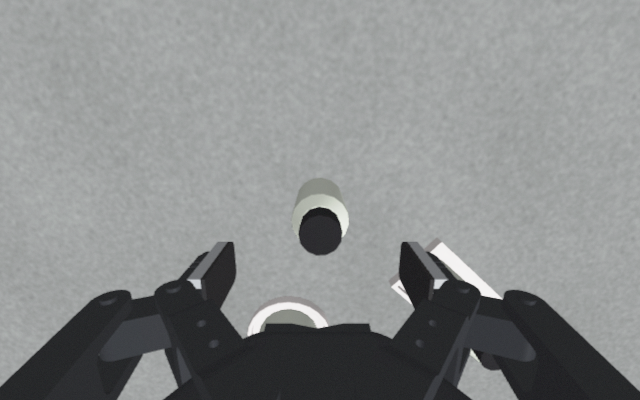

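The vial cap top is at (321,234), which matches x ≈ 464, y ≈ 8. I'll grip it.

Request:
carry_out([
  [0,0.002,0.025,0,0.085],
  [0,0.002,0.05,0,0.085],
  [0,0.002,0.075,0,0.085],
  [0,0.002,0.082,0,0.085],
  [0,0.002,0.082,0,0.06],
  [0,0.002,0.082,0,0.032],
  [0,0.002,0.082,0,0.032],
  [0,0.002,0.082,0,0.032],
])

```text
clock: 21.3
tcp_pos: [0.4654, 0.0088, 0.1955]
orientation: [2.051, 2.379, 0.003]
contact_force: [-0.8, -1.0, 7.2]
grip_width: 0.0411
gripper_force: 34.5
```

Request:
carry_out([
  [0,0,0,0,0.032],
  [0,0,0,0,0.032],
  [0,0,-0.01,0,0.032],
  [0,0,-0.03,0,0.032],
  [0,0,-0.055,0,0.032],
  [0,0,-0.085,0,0.032],
  [0,0,-0.115,0,0.032],
  [0,0,-0.14,0,0.032],
])

```text
clock: 22.1
tcp_pos: [0.4647, 0.0086, 0.3365]
orientation: [2.051, 2.378, 0.002]
contact_force: [0.5, 0.1, -2.2]
grip_width: 0.0411
gripper_force: 35.7
```

```bash
python3 - <<'E'
from h import *
go(423,-289.5,199)
E
```

```text
t 22.1 now [464.7   8.6 336.5] yang 8.4 q7 0.21 -> d [-0.2888 -0.0852  0.1373] roll deg 0 rad 0.0 dist 0.331
```

Request:
carry_out([
  [-0.02,-0.006,0,0,0.032],
  [-0.06,-0.018,0,0,0.032],
  [-0.105,-0.031,0,0,0.032],
  [-0.15,-0.044,0,0,0.032],
  [-0.195,-0.057,0,0,0.032],
  [-0.24,-0.071,0,0,0.032],
  [-0.273,-0.08,0,0,0.032],
  [-0.2888,-0.085,0,0,0.032],
])

```text
clock: 22.9
tcp_pos: [0.4219, -0.2927, 0.3355]
orientation: [2.055, 2.373, -0.001]
contact_force: [1.2, 0.1, -1.3]
grip_width: 0.0411
gripper_force: 35.7
```

Request:
carry_out([
  [0,0,0.02,0,0.032],
  [0,0,0.045,0,0.032],
  [0,0,0.07,0,0.032],
  [0,0,0.09,0,0.032],
  [0,0,0.1,0,0.032],
  [0,0,0.1,0,0.032],
  [0,0,0.1,0,0.032],
  [0,0,0.1,0,0.032],
])

```text
clock: 23.7
tcp_pos: [0.4238, -0.2895, 0.2353]
orientation: [2.05, 2.378, 0.001]
contact_force: [0.1, -0.5, -1.0]
grip_width: 0.0411
gripper_force: 35.7
```

```bash
python3 - <<'E'
from bench import r
from h import *
go(423,-289.5,199)
cv2.imwrite("pics/w9.png",r.grab_frame("wrist")[:,:,::-1])
E
```

```text
t 23.7 now [ 423.8 -289.5  235.3] yang 8.5 q7 1.07 -> d [ 0.0002 -0.0008  0.0363] roll deg 0 rad 0.0 dist 0.036
```

View pics/w9.png

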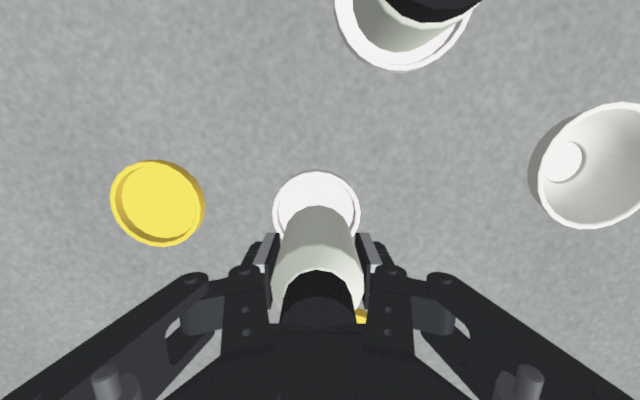

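The vial is centred over the white narrow tray (rim at 273–361), the jar stands in its tray, and the dish is untouched. I'll lower it and release.

Request:
carry_out([
  [0,-0.001,0.012,0,0.032],
  [0,-0.001,0.022,0,0.032],
  [0,-0.001,0.028,0,0.032],
  [0,-0.001,0.032,0,0.032],
  [0,-0.001,0.034,0,0.032],
  [0,-0.001,0.036,0,0.032],
  [0,-0.001,0.0363,0,0.032],
  [0,-0.001,0.0363,0,0.032],
])

```text
clock: 24.55
tcp_pos: [0.4222, -0.2896, 0.1986]
orientation: [-2.052, -2.379, -0.001]
contact_force: [-3.0, 0.8, 7.8]
grip_width: 0.0411
gripper_force: 36.6
```

Request:
carry_out([
  [0,0,0,0,0.047],
  [0,0,0,0,0.057],
  [0,0,0,0,0.067],
  [0,0,-0.01,0,0.075],
  [0,0,-0.035,0,0.08],
  [0,0,-0.07,0,0.08],
  [0,0,-0.105,0,0.08],
  [0,0,-0.14,0,0.08],
])

```text
clock: 25.35
tcp_pos: [0.422, -0.2895, 0.3397]
orientation: [-2.052, -2.379, 0.0]
contact_force: [1.2, 1.1, 0.2]
grip_width: 0.0803
gripper_force: 0.0
```

Request:
carry_out([
  [-0.03,0.02,-0.01,0,0.08],
  [-0.06,0.04,-0.02,0,0.08],
  [-0.09,0.06,-0.02,0,0.08],
  [-0.12,0.08,-0.02,0,0.08],
  [-0.15,0.1,-0.02,0,0.08],
  [-0.18,0.12,-0.02,0,0.08],
  [-0.2,0.13,-0.02,0,0.08],
  [-0.2,0.13,-0.02,0,0.08],
])

```text
clock: 26.15
tcp_pos: [0.581, -0.47, 0.3579]
orientation: [2.052, 2.378, -0.003]
contact_force: [-0.3, -0.2, -0.3]
grip_width: 0.0799
gripper_force: 0.0
```

```bash
python3 - <<'E'
from bench import r
import cv2
im=r.grab_frame("top")[:,:,::-1];cv2.imwrite("pics/top1.png",cv2.resize(im[100:300,130:510],None,fx=2,fy=2,interpolation=cv2.INTER_CUBIC))
E
```

```text
(no output)
```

View pics/top1.png

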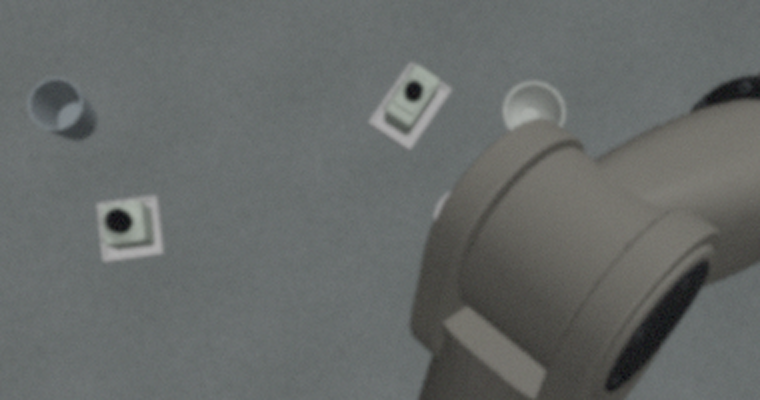

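The flask (412,105) and square bottle (127,225) stand in their trays, and the beaker and dish haven't moved. The arm hides the round trays, so I'll check those in the scene view.

```bash
python3 - <<'E'
from bench import r
import cv2
im=r.grab_frame("scene")[:,:,::-1];cv2.imwrite("pics/scene1.png",cv2.resize(im[100:350,180:440],None,fx=2.4,fy=2.4,interpolation=cv2.INTER_CUBIC))
E
```

```text
(no output)
```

View pics/scene1.png

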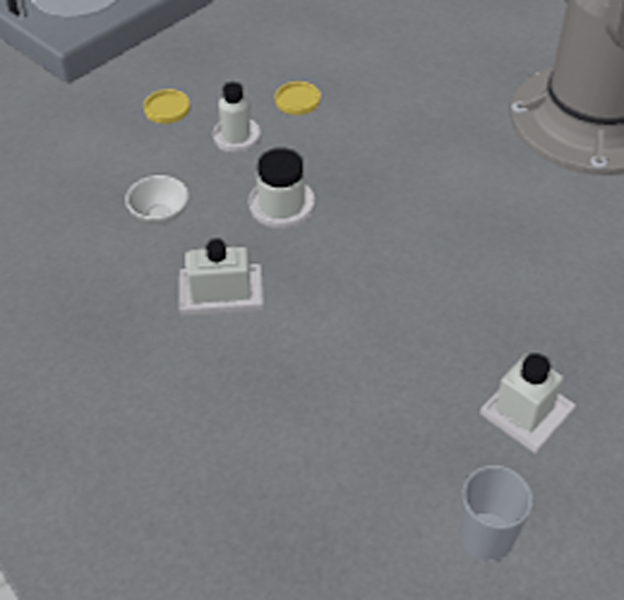

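All four stand upright in their trays: vial (235,120), jar (280,190), flask (218,275) and square bottle (530,395).

```bash
python3 -c "
from bench import r
print(r.hand_in())"
```

```text
the job is handed in; nothing more can be done
None
```

All four containers stand upright in their matching white trays, the beaker and dish were left where they were, and the job was handed in at about 26 s on the robot's clock (limit 106 s).

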